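Prove the scroll saw dead before a blade change

TASK

The scroll saw's blade is about to be changed, so make the saw safe and prove it dead: with the fingertips, press the mushroom-headed stop button on the saw's switch box right in so that it stays down, and only then try the round start button on that same box, pressing it right in and letting it spring back. Press gently and pick nothing up. Leave every other control, the drill's switch box and all the things lying about as they are, and finish with the hand clear.

Things in the scene. Friction and masses are not known exactly. Their poses are not given: they have to be found in the camera images.
- saw_box: the saw's switch box: the longer of two low grey boxes fixed to the bench, 120 (x) x 260 (y) x 70 mm high; origin: centre of its underside. On its lid, at x = +12 mm, stand four black controls in 44 mm steel collars 6 mm high: along y, speed knob at +87, round start button at +29, square blower button at -29, mushroom-headed stop at -87 mm
- saw_stop_top (a point): centre of the top of the mushroom-headed stop: a domed head 43 mm across, the tallest control, its top 37 mm above the lid (107 mm above the bench) when out; the point moves down with it
- saw_stop (a joint): how far the mushroom stop is pushed in, m: 0 out (the start), 0.008 fully in. It moves straight down against a steady friction of about 4 N and stays where it is left
- saw_start_top (a point): centre of the flat top of the round start button on the saw's box: 33 mm across, its top 19 mm above the lid (89 mm above the bench) when out; the point moves down with it
- saw_start (a joint): how far the saw's start button is pushed in, m: 0 out, 0.006 fully in. It moves straight down against a spring, 1.5 N at first and 4.5 N when fully in, and springs back when let go
- saw_blower (a joint): how far the square button (32 x 32 mm, top 19 mm above the lid) between start and stop is pushed in, m, 0 to 0.006; a spring button like start. Leave it alone
- saw_speed_pointer (a point): the pointer end, at the top, of the rotary speed knob (36 mm across, top 28 mm above the lid); it lies 18 mm off the knob's axis and goes round with the knob, which stays where it is turned. Leave it alone
- drill_box: the drill's switch box, the shorter grey box screwed to the bench, 120 (x) x 160 (y) x 70 mm high, with two buttons and no mushroom. Origin: centre of its underside. Leave it alone
- drill_start (a joint): how far the round button of the drill's box (same as the saw's start button, at x +12, y +32 mm) is pushed in, m, 0 to 0.006. Leave it alone
- drill_light (a joint): how far the square button of the drill's box (at x +12, y -32 mm) is pushed in, m, 0 to 0.006. Leave it alone
- pencil: flat wooden carpenter's pencil 12 x 180 x 7 mm lying on the lid of the saw's box, along its edge nearest the robot; origin under its middle. Leave it alone
- chuck_key: T-shaped steel chuck key, 75 x 75 x 12 mm, lying in front of the saw's box; origin on the bench. Leave it alone
- drill_block: wooden block 45 x 115 x 30 mm holding five drill bits upright, up to 108 mm high in all, standing behind the saw's box; origin: centre of its underside. Leave it alone
- puzzle_piece: plywood jigsaw-puzzle piece, 65 x 65 x 10 mm with two round knobs 20 mm across, lying in front of the drill's box; origin on the bench under its middle. Leave it alone
- glue_bottle: white glue bottle, 58 mm across, 150 mm high, standing behind the drill's box; origin: centre of its underside. Leave it alone
- screw_jar: glass jar with a steel lid, 66 mm across, 75 mm high, out on the left; origin: centre of its underside. Leave it alone
- tape_roll: cardboard-coloured roll of tape, 100 mm across, 24 mm high, lying out on the right; origin: centre of its underside. Leave it alone
- try_square: try square with a wooden stock 110 mm and a steel blade 150 mm, lying at the left beside the robot; origin under the stock's middle. Leave it alone

How it is judged:
By the outcome, as a careful person would: the job done as asked, in the order asked, and still so for the second after the job is handed in, with the robot touching nothing.
It also fails if it takes over 38 s, if anything falls off the work surface, if the arm or the gripper's body presses on something with over 40 N, if the wrist force passes 120 N, or if a joint passes its speed limit or range.

ROBOT

A 7-joint arm with a two-finger parallel gripper is mounted at the origin on the work surface. World frame = base frame: x ahead of the robot, y to its left, z up, the work surface at z = 0. Lengths are in m, angles in rad, forces in N, time in s.
With the tool pointing down it reaches from about 0.4 to 0.9 m from the base axis. Payload 5.5 kg.
Tool frame: the origin (TCP) lies midway between the tips of the shut fingers; the grasp point (between the pads) lies 19 mm behind it (manip.grip_depth is the distance from the TCP to the grasp point, in m); z points along the fingers, x is the direction in which the jaws open and shut, and the axes are right-handed (so a half turn about z gives the same grasp; the last joint's range is limited). The gripper opens to 92 mm and grips with 3 to 60 N. Pads are 19 mm wide; open, the fingers measure 130 mm over their backs; the gripper's body (75 mm by 190 mm) begins 47 mm behind the grasp point.
Start: joints at [1.446, 0.501, -0.427, 1.55, 0.221, 1.138, -0.21], TCP at [0.246, -0.602, 0.227] pointing down, gripper open.
Joint ranges: [-2.88, 2.88], [-0.31, 2.03], [-1.54, 1.56], [0.2, 2.42], [-1.41, 4.55], [0.19, 2.02], [-2.57, 2.57]. Speed limits (rad/s): [2.57, 2.57, 3.14, 3.14, 3.14, 3.14, 3.14].

INTERFACE

Orientations are given as a unit quaternion [x, y, z, w].
In Python, from bench import manip, effector, viewer gives the robot as it stands. Calls block until the motion is done:
- manip.move_pose(position, orientation): joint-space move of the TCP to a pose.
- manip.servo_line(position, ori=None, vel=0.15): straight line of the TCP; ori=None keeps the orientation; vel is the mean speed in m/s.
- manip.movej(angles): joint-space move.
- effector.open_jaws() and effector.close(f_grip=None): open the fingers fully, or close them until they stop; f_grip is the grip in N (None keeps the last).
- manip.sleep(seconds).
- manip.solve_ik(position, orientation): joint angles nearest the present ones, or None.
- viewer.get_image(name): name is "scene" or "top"; returns the picture (480x640x3 uint8, red, green, blue); there is no depth.
- viewer.get_calibration(name): a dict with "vfov" (degrees; the focal length in pixels is half the picture's height over the tangent of half this angle, whatever the lens; pixels are square), "cx", "cy" (the principal point, pixels), "dist_coeffs" ([k1, k2, p1, p2, k3] as OpenCV has them; the pictures are not rectified), "eye" and "attitude" of the camera in the world. Camera axes: x right, y down, z forward; pixel columns grow to the right and rows downward; lengths in m; the calibration is good to about 2 mm. A picture is of the moment at which its call begins. get_calibration takes no time and is no camera call.
A pose or a line that the arm cannot do raises manip.PlanningError and nothing moves.
- manip.hand_in(): hands the job in, once; it reports no verdict.
Readings, each from a call of its own:
- manip.current_clock(): time.
- manip.current_q(): joint angles.
- manip.current_joint_velocities(): joint speeds.
- manip.current_tau(): joint torques, N m.
- manip.current_tool_pos(): TCP position.
- manip.current_tcp_rot(): TCP orientation.
- manip.current_force(): force on the tool from outside, world axes, zero at the start.
- manip.current_wrist_torque(): the same for the moment, N m.
- manip.current_finger_gap(): finger opening in m.
Only numpy, scipy, OpenCV 4.12 (cv2) and the standard library are available. Lean on these libraries where they do the work, as an engineer would, in place of code of your own. Each camera call takes 0.05 s, during which the arm holds its last target.

## Working session

There is one attempt and no reset: what is moved stays moved. The work goes in short steps, each a Python script; the robot and the scene stay as the last script left them, time stands still between calls to the robot, and variables do not carry over. Pictures are saved under pics/ and viewed, and the job is handed in when it is done.

```bash
mkdir -p pics; python3 - <<'E'
from bench import manip, effector, viewer
import cv2
for n in("scene","top"):
    im=viewer.get_image(n); cv2.imwrite(f"pics/{n}0.png",im[:,:,::-1]); print(n,viewer.get_calibration(n))
print(manip.current_clock(),manip.current_tool_pos(),manip.current_tcp_rot(),manip.current_finger_gap(),manip.current_force())
E
```

```text
scene {'vfov': 55.72243459587578, 'cx': 324.1424680435439, 'cy': 246.92898990184761, 'dist_coeffs': array([-0.00419771,  0.        ,  0.        ,  0.        ,  0.        ]), 'eye': array([1.2420867 , 0.39041271, 0.89539584]), 'attitude': array([ 0.44900177,  0.80598101, -0.33288588, -0.19488206])}
top {'vfov': 48.03522103223524, 'cx': 327.44537324169977, 'cy': 232.02500577485074, 'dist_coeffs': array([-0.15624537,  0.        ,  0.        ,  0.        ,  0.        ]), 'eye': array([ 0.31265258, -0.01607818,  1.6044188 ]), 'attitude': array([-0.70034503,  0.71018857, -0.04694849,  0.05426661])}
0.1 [ 0.24550415 -0.60114571  0.22577225] [ 8.30108903e-01 -5.57600571e-01 -7.31097395e-04 -5.25902372e-04] 0.09177331098082886 [ 0.24310018 -0.46646311 -0.48790258]
```

View pics/scene0.png

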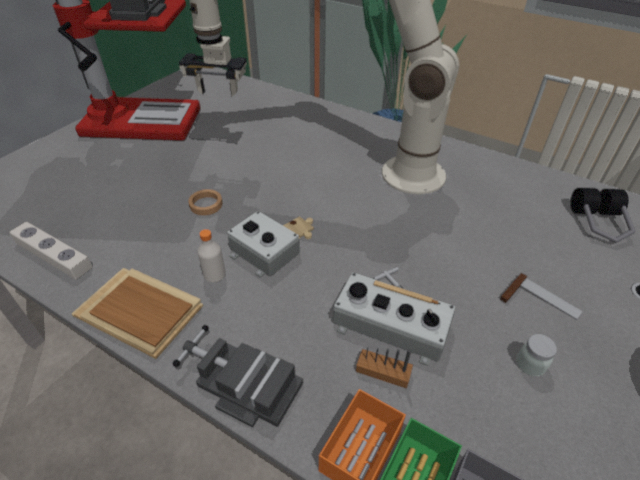

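View pics/top0.png

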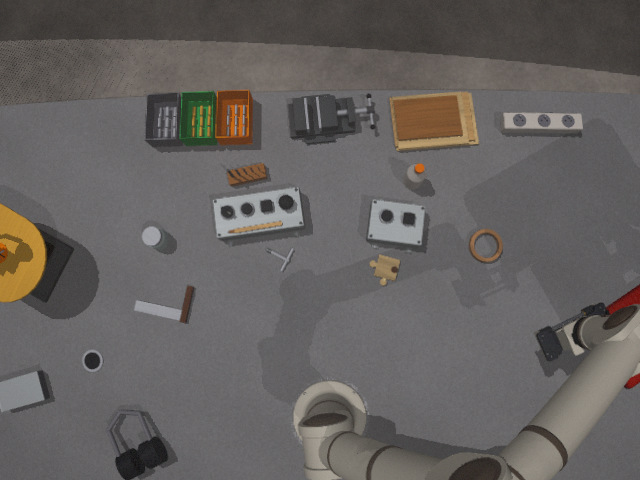

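The top view shows the saw box at about (258,212). Its controls run left to right: knob (228,211), start (247,209), blower (267,206) and mushroom (287,202). In the scene view the same four are at (431,319), (406,311), (381,302) and (358,291). Next I'll localise them.

```bash
cat > h.py <<'E'
import numpy as np, cv2
from scipy.spatial.transform import Rotation as R
from bench import viewer
def cam(n):
    c=viewer.get_calibration(n); f=240/np.tan(np.radians(c['vfov']/2))
    return np.array([[f,0,c['cx']],[0,f,c['cy']],[0,0,1]]),c['dist_coeffs'],np.array(c['eye']),R.from_quat(c['attitude']).as_matrix()
def ray(n,uv):
    K,d,e,A=cam(n); p=cv2.undistortPoints(np.array([[uv]],float),K,d)[0,0]
    return e,A@np.array([p[0],p[1],1])
def plane(n,uv,z):
    e,r=ray(n,uv); return e+r*(z-e[2])/r[2]
def proj(n,P):
    K,d,e,A=cam(n); return cv2.projectPoints(np.atleast_2d(np.array(P,float)),cv2.Rodrigues(A.T)[0],-A.T@e,K,d)[0][:,0]
E
python3 - <<'E'
from h import *
print(proj("top",[0,0,0]),proj("scene",[0,0,0]))
for n,roi in(("top",(205,180,310,245)),("scene",(325,270,465,350))):
    im=cv2.imread(f"pics/{n}0.png"); x0,y0,x1,y1=roi; c=im[y0:y1,x0:x1]
    g=c.max(2); m=(g<55).astype(np.uint8)
    k,l,s,ce=cv2.connectedComponentsWithStats(m)
    for i in range(1,k):
        if s[i,4]>30: print(n,s[i]+[x0,y0,0,0,0],ce[i]+[x0,y0])
    # lid
    m=(c.min(2)>125).astype(np.uint8)
    cs=max(cv2.findContours(m,0,2)[0],key=cv2.contourArea); r=cv2.minAreaRect(cs); print("lid",cv2.boxPoints(r)+[x0,y0])
    for q in cv2.boxPoints(r)+[x0,y0]: print(plane(n,q,.07))
    cv2.imwrite(f"pics/z_{n}.png",cv2.resize(c,None,fx=5.6,fy=5.6,interpolation=cv2.INTER_CUBIC))
E
```

```text
[[329.5657088  416.40506585]] [[413.07330569 173.68854186]]
top [279 196  14  13 135] [285.68148148 201.95555556]
top [222 207  11  10  49] [226.71428571 211.02040816]
lid [[211.08892012 198.60457611]
 [297.68671417 185.86959839]
 [303.38527679 224.61981201]
 [216.78748322 237.35478973]]
[0.63827085 0.33863822 0.07      ]
[0.67160605 0.0835183  0.07      ]
[0.5567307  0.06754854 0.07      ]
[0.52323347 0.31955089 0.07      ]
scene [350 283  17  15 201] [357.66169154 290.08457711]
scene [373 295  16  14 155] [380.98709677 301.52258065]
scene [399 304  14  13 133] [405.62406015 310.2556391 ]
scene [424 311  15  15 162] [430.62345679 319.04938272]
lid [[334.16314316 306.08669281]
 [352.70922089 254.72833061]
 [461.66757202 294.07440186]
 [443.12149811 345.43276215]]
[0.67386212 0.08523412 0.07      ]
[0.50694816 0.04178138 0.07      ]
[0.48357413 0.32198848 0.07      ]
[0.64140807 0.33584866 0.07      ]
```

View pics/z_top.png

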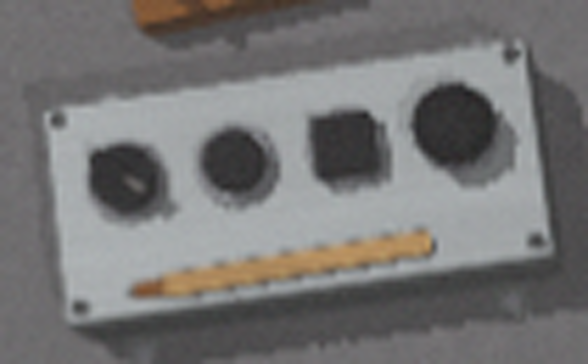

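View pics/z_scene.png

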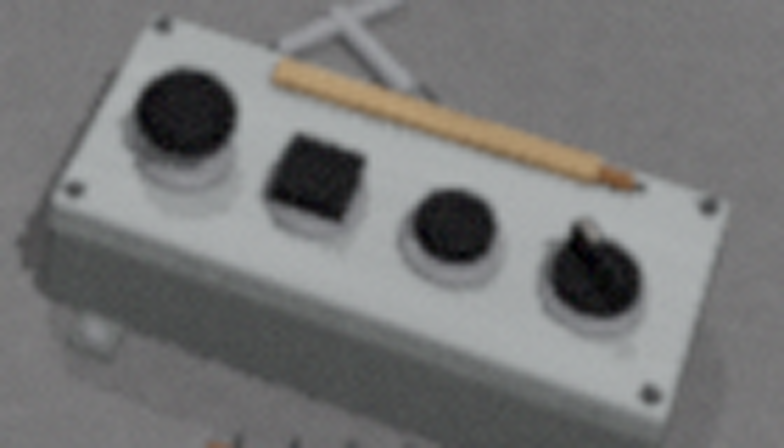

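```bash
python3 - <<'E'
from h import *
def z(p,o): return (np.array(p)+.5)/5.6-.5+o
T=np.array([205,180]);S=np.array([325,270])
for nm,t,s,h in(("stop",(453,124),(187,113),.1),("blower",(345,146),(316,176),.089),("start",(234,160),(455,225),.089)):
    t=z(t,T);s=z(s,S)
    print(nm,plane("top",t,h),plane("scene",s,h))
    e1,r1=ray("top",t);e2,r2=ray("scene",s)
    A=np.c_[r1,-r2]; k=np.linalg.lstsq(A,e2-e1,rcond=None)[0]; print("  tri",(e1+k[0]*r1+e2+k[1]*r2)/2, np.linalg.norm(e1+k[0]*r1-e2-k[1]*r2))
# box model from screws/corners in both images
for nm,t,s in(("rr",(57,120),(650,394)),("lr",(511,54),(74,188)),("lf",(536,241),(164,24)),("rf",(81,307),(709,206))):
    print(nm,plane("top",z(t,T),.071),plane("scene",z(s,S),.071))
E
```

```text
stop [0.61882976 0.11662659 0.1       ] [0.62533142 0.11862325 0.1       ]
  tri [0.62027393 0.11682411 0.09368106] 0.0007861827553232394
blower [0.61051051 0.1732064  0.089     ] [0.61821081 0.1748106  0.089     ]
  tri [0.61221697 0.17347708 0.08162036] 0.0013978780826714974
start [0.60418401 0.23054953 0.089     ] [0.6110839  0.23276515 0.089     ]
  tri [0.60557274 0.23154099 0.08203553] 0.00029916683079912374
rr [0.63062071 0.32727977 0.071     ] [0.63182441 0.32640767 0.071     ]
lr [0.66141044 0.08888844 0.071     ] [0.66281545 0.08840523 0.071     ]
lf [0.56253684 0.07636238 0.071     ] [0.56371944 0.07620766 0.071     ]
rf [0.53161974 0.31279378 0.071     ] [0.53258419 0.31383601 0.071     ]
```

The screw-based box fit and the two-view triangulation agree. Stop is at (0.620, 0.1167), start at (0.6053, 0.2316), and yaw is about 7.4°. Next: shut the fingers and move above the stop.

```bash
python3 - <<'E'
from h import *
from bench import manip, effector
best=None
for d in (7.4,-172.6,97.4,-82.6):
    a=np.radians(d)/2; q=[np.cos(a),np.sin(a),0,0]
    s=[manip.solve_ik([.620,.1167,z],q) for z in(.24,.1)]+[manip.solve_ik([.6053,.2316,.083],q)]
    print(d,[None if v is None else np.round(v,2).tolist() for v in s])
    if s[0] is not None and s[1] is not None and s[2] is not None:
        c=np.abs(np.array(s[0])-manip.current_q()).max()
        if best is None or c<best[0]: best=(c,d,q)
print(best); np.save("q.npy",best[2])
effector.close(5); print(manip.current_finger_gap(),manip.current_clock())
manip.move_pose([.620,.1167,.24],best[2])
print(manip.current_clock(),manip.current_tool_pos(),manip.current_tcp_rot(),manip.current_force())
t=manip.current_clock()
manip.servo_line([.620,.1167,.125],vel=.1)
manip.sleep(.2)
print(manip.current_clock()-t,manip.current_tool_pos(),manip.current_force())
cv2.imwrite("pics/s1.png",viewer.get_image("scene")[:,:,::-1])
cv2.imwrite("pics/t1.png",viewer.get_image("top")[:,:,::-1])
c=cv2.imread("pics/s1.png")[200:370,290:490]; cv2.imwrite("pics/s1z.png",cv2.resize(c,None,fx=3.5,fy=3.5,interpolation=2))
E
```

```text
7.4 [[0.48, 0.65, -1.06, 1.57, 0.58, 1.27, -0.54], [0.37, 0.75, -0.87, 1.69, 0.66, 1.02, -0.59], [0.15, 0.78, -0.83, 1.65, 0.66, 1.01, -0.76]]
-172.6 [[0.58, 0.79, -1.3, 1.57, 0.78, 1.38, 2.47], [-0.96, 0.9, 1.13, 1.74, -0.91, 1.12, -2.55], [0.37, 1.09, -1.31, 1.64, 1.09, 1.3, 2.13]]
97.4 [[0.46, 0.63, -1.03, 1.57, 0.56, 1.26, 1.04], [0.44, 0.81, -0.99, 1.69, 0.76, 1.08, 0.91], [0.12, 0.76, -0.77, 1.65, 0.62, 0.99, 0.84]]
-82.6 [[0.54, 0.72, -1.19, 1.57, 0.69, 1.32, -2.19], [0.33, 0.72, -0.8, 1.69, 0.6, 0.99, -2.13], [0.14, 0.78, -0.81, 1.65, 0.65, 1.0, -2.32]]
(np.float64(0.9672483399620859), 7.4, [np.float64(0.997915618272179), np.float64(0.06453230825295798), 0, 0])
0.000492980094590568 1.5333
4.3833 [0.62036246 0.11521887 0.23980486] [ 9.97985949e-01  6.34344822e-02 -8.56931814e-05  3.22367177e-04] [-0.20196735 -0.44039801 -0.45795403]
1.5 [0.62035017 0.11670743 0.12558982] [-1.20757541 -1.00098059 -1.00126392]
```

View pics/s1z.png

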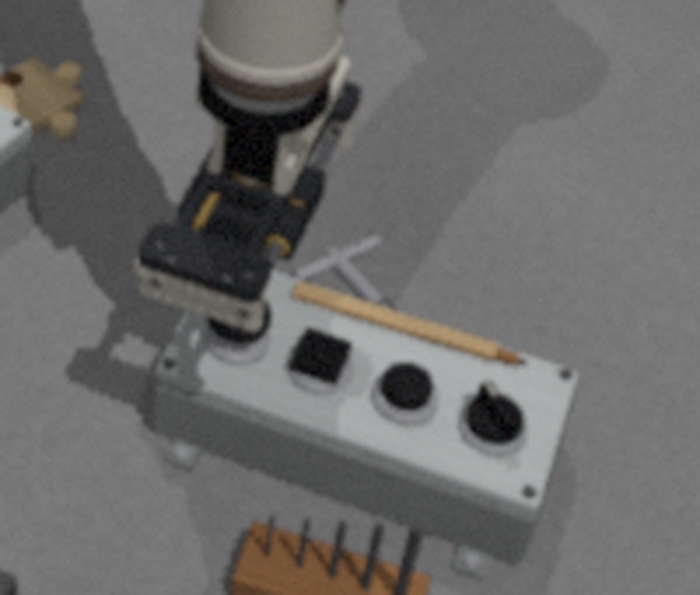

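The shut fingertips sit over the mushroom, about (355,285) in the full picture, and everything else is undisturbed. Now I'll press in small steps while reading the force.

```bash
cat > press.py <<'E'
from h import *
from bench import manip
def press(x,y,ztop,travel,fstop,extra=.006):
    f0=np.mean([manip.current_force()[2] for _ in range(3)])
    manip.servo_line([x,y,ztop+.003],vel=.05)
    z=ztop+.001
    while z>ztop-travel-extra:
        manip.servo_line([x,y,z],vel=.02)
        manip.sleep(.03)
        f=manip.current_force()[2]-f0; p=manip.current_tool_pos()
        print(round(manip.current_clock(),2),"cmd %.4f act %.4f F %.1f"%(z,p[2],f), np.round(p[:2],4))
        if f>fstop: break
        z-=.001
    manip.sleep(.15); print("end",manip.current_tool_pos(),manip.current_force()-[0,0,f0])
E
python3 - <<'E'
from press import *
press(.620,.1167,.107,.008,11)
E
```

```text
6.72 cmd 0.1080 act 0.1081 F 1.0 [0.6201 0.1167]
7.0 cmd 0.1070 act 0.1072 F 1.8 [0.6202 0.1168]
7.28 cmd 0.1060 act 0.1063 F 4.1 [0.6203 0.1168]
7.57 cmd 0.1050 act 0.1051 F 3.4 [0.6202 0.1168]
7.85 cmd 0.1040 act 0.1040 F 2.9 [0.6202 0.1168]
8.13 cmd 0.1030 act 0.1030 F 2.6 [0.6201 0.1168]
8.42 cmd 0.1020 act 0.1019 F 3.6 [0.6201 0.1168]
8.7 cmd 0.1010 act 0.1009 F 2.6 [0.62   0.1168]
8.98 cmd 0.1000 act 0.0999 F 3.7 [0.62   0.1167]
9.27 cmd 0.0990 act 0.0991 F 5.1 [0.62   0.1168]
9.55 cmd 0.0980 act 0.0989 F 11.0 [0.6201 0.1168]
9.83 cmd 0.0970 act 0.0988 F 15.6 [0.6203 0.1168]
end [0.62024245 0.11681811 0.09879896] [-2.48665566 -1.38286518 15.79678524]
```

The stop ran at a steady ~4 N, then met a hard end at 8.2 mm. Lift straight up, check, then move over to start.

```bash
python3 - <<'E'
from press import *
manip.servo_line([.620,.1167,.15],vel=.06)
manip.servo_line([.6053,.2316,.15],vel=.1)
manip.servo_line([.6053,.2316,.105],vel=.08); manip.sleep(.2)
print(manip.current_clock(),manip.current_tool_pos(),manip.current_force())
for n in("scene","top"):
    cv2.imwrite(f"pics/{n}2.png",viewer.get_image(n)[:,:,::-1])
c=cv2.imread("pics/scene2.png")[200:370,290:490]; cv2.imwrite("pics/s2z.png",cv2.resize(c,None,fx=3.5,fy=3.5,interpolation=2))
E
```

```text
13.2333 [0.60567668 0.23187119 0.10566673] [-0.34948162 -0.41190077  0.4542961 ]
```

View pics/s2z.png

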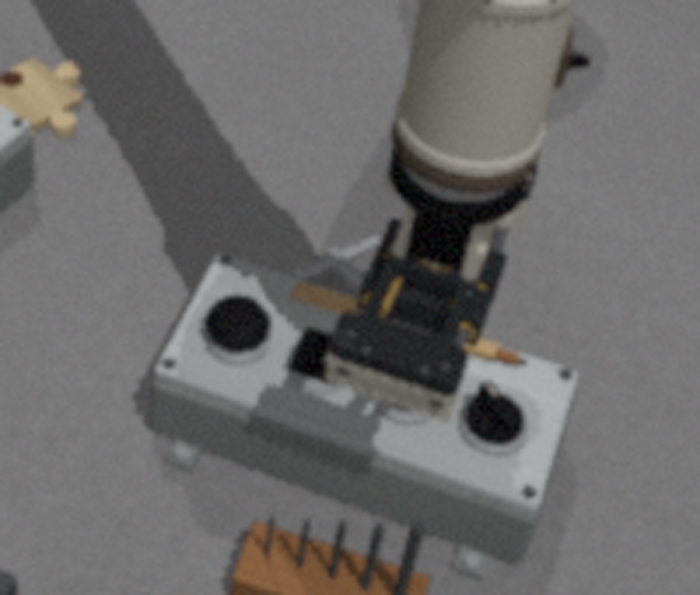

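The mushroom is visibly down, with its head close to the collar at about (358,293). The fingers are over start. Pressing it now.

```bash
python3 - <<'E'
from press import *
press(.6053,.2316,.089,.006,11)
manip.servo_line([.6053,.2316,.10],vel=.05)
manip.servo_line([.6053,.2316,.20],vel=.12)
print(manip.current_clock(),manip.current_force())
manip.movej(np.array(manip.current_q())*0+manip.solve_ik([.40,.05,.30],np.load("q.npy")))
manip.sleep(.2)
print(manip.current_clock(),manip.current_tool_pos(),manip.current_force())
for n in("scene","top"):
    cv2.imwrite(f"pics/{n}3.png",viewer.get_image(n)[:,:,::-1])
c=cv2.imread("pics/scene3.png")[200:370,290:490]; cv2.imwrite("pics/s3z.png",cv2.resize(c,None,fx=3.5,fy=3.5,interpolation=2))
E
```

```text
14.03 cmd 0.0900 act 0.0900 F 0.7 [0.6053 0.2317]
14.31 cmd 0.0890 act 0.0893 F 2.0 [0.6055 0.2318]
14.59 cmd 0.0880 act 0.0882 F 1.3 [0.6055 0.2318]
14.88 cmd 0.0870 act 0.0871 F 2.3 [0.6055 0.2318]
15.16 cmd 0.0860 act 0.0861 F 3.0 [0.6055 0.2318]
15.44 cmd 0.0850 act 0.0851 F 4.0 [0.6055 0.2318]
15.72 cmd 0.0840 act 0.0841 F 4.1 [0.6055 0.2318]
16.01 cmd 0.0830 act 0.0834 F 6.0 [0.6055 0.2318]
16.29 cmd 0.0820 act 0.0832 F 11.6 [0.6055 0.2318]
end [0.60554391 0.23184554 0.08326701] [-0.2914293  -0.970752   11.85084992]
17.9333 [ 0.477236    0.04925746 -0.28271677]
19.2583 [0.40054592 0.05082145 0.30023703] [ 0.67219861 -0.29096517 -0.09421835]
```

View pics/s3z.png

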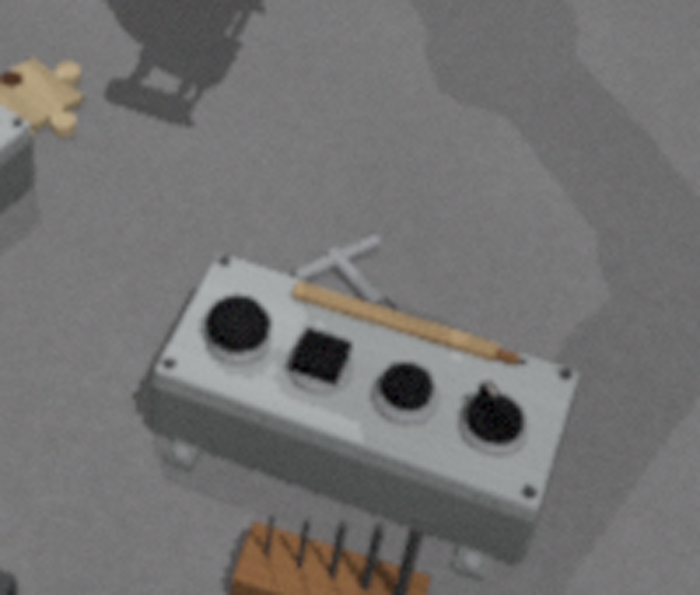

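View pics/top3.png

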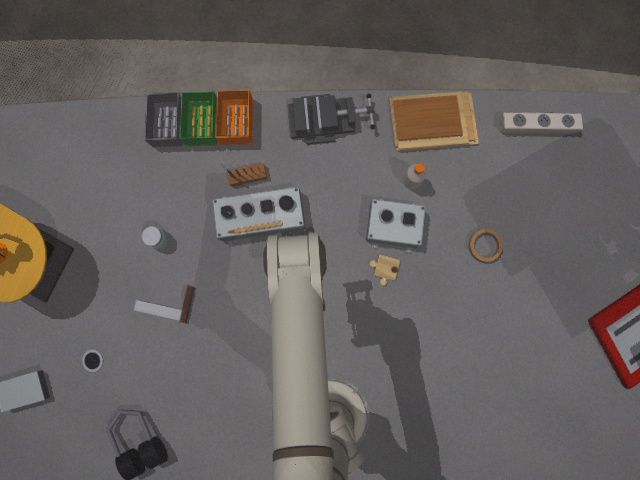

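The mushroom is down at (358,293), start is back out at (406,310), and the blower, knob pointer and pencil are unchanged. The hand is clear, so I'm handing in.

```bash
python3 - <<'E'
from bench import manip
manip.hand_in(); print(manip.current_clock())
E
```

```text
the job is handed in; nothing more can be done
the job is handed in; nothing more can be done
```

The saw's stop button is pressed fully in and staying down. After that I pressed the start button fully in and it sprang back. The job was handed in at about 19 s, inside the 38 s limit.

- **Stop:** with the shut fingertips I pushed it about 8 mm. It resisted with about 3–4 N, then met a hard end, where the force peaked at about 16 N.
- **Start:** I pushed it about 6 mm. The spring force rose to about 4–6 N before the hard end, where the force peaked at about 12 N.
- **Last checks:** the final pictures show the mushroom down and start back out. The blower button, speed knob, pencil and the saw box's surroundings look unchanged, and so does the drill box. The hand is clear at (0.40, 0.05, 0.30), with the wrist force back to about zero. None of the checks disagreed, though in the top picture the arm hides a small part of the bench, including the chuck key, which the scene picture shows unmoved.

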